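# Locate a slicing board on its pins and end stop, then clamp it

## Robot

A 7-joint arm with a two-finger parallel gripper is mounted at the origin on a cart in front of the work surface, level with it; the furniture and walls round the work are solid. World frame = base frame: x ahead of the robot, y to its left, z up, the work surface at z = 0. Lengths are in m, angles in rad, forces in N, time in s.
With the tool pointing down it reaches from about 0.4 to 0.875 m from the base axis. Payload 6.5 kg.
Tool frame: the origin (TCP) lies midway between the tips of the shut fingers; the grasp point (between the pads) lies 19 mm behind it (r.hold_point_z is the distance from the TCP to the grasp point, in m); z points along the fingers, y is the line along which they close (so a half turn about z gives the same grasp; the last joint's range is limited). The gripper opens to 88 mm and grips with 3 to 60 N. Pads are 18 mm wide; open, the fingers measure 123 mm over their backs; the gripper's body (75 mm by 187 mm) begins 45 mm behind the grasp point.
Start: joints at [-1.261, 0.536, -0.004, 1.538, 0.003, 1.067, -0.071], TCP at [0.239, 0.605, 0.239] pointing down, gripper open.
Joint ranges: [-2.7, 2.7], [-0.37, 2.16], [-1.27, 1.26], [0.24, 2.4], [-1.31, 4.45], [0.19, 1.91], [-2.76, 2.76]. Speed limits (rad/s): [2.39, 2.39, 3.14, 3.14, 3.14, 3.14, 3.14].

## Interface

Orientations are given as a rotation vector (axis times angle).
In Python, from plant import monitor, vision, job_done, r gives the robot as it stands.
- The arm moves only by the shell command python3 -m creep 'ROWS' [OPENING]. ROWS is JSON, a list of rows, each a list of 2 entries, a list of its own where there are three numbers: the shift along the world's x, y, z in mm, then the turn about the world's z in rad. A call has exactly 5 rows; each row shifts and turns the commanded pose from where the row before left it; what a row does not reach is not made up. A row lasts 1/8 s, in which the tool goes at most 62.5 mm and 10.7 degrees, less where a joint would pass 70% of its speed; a pose out of reach is approached as far as the arm can. A call with a gripper value outside its range is refused whole. OPENING is the closure, from -1 (fully open) to 1 (shut), so that 0 is half open, set as the call begins (- or left out, the last holds). The fingers move at their own pace and stop on an object; the grip force is fixed at half the most. Time passes only in rows, so rows that do not move let the fingers close, or fill a call up. It gives the time, the measured TCP pose, the force, the opening and the grip force at its end, in the units of the state.
- monitor.get_state(): the state, without advancing time (a new reading comes with each control period).
- vision.read_camera(name): name is "scene" or "top"; returns a dict with "frame" (400x640x3 uint8, red, green, blue), "depth" (400x640 float32, m along the optical axis (not along the pixel's ray), 0 where there is no reading), "fovy" (degrees; the focal length in pixels is half the picture's height over the tangent of half this angle, whatever the lens; pixels are square), "cx", "cy" (the principal point, pixels), "k1" (the pictures are not rectified: a ray, as slopes to the right and down, at radius r is drawn at 1 + k1 r^2 times it, then the intrinsics apply), "extrinsics" (4x4, takes a point from camera to world coordinates). Camera axes: x right, y up, looking along -z (the intrinsics and any distortion apply to the point x, -y, -z); pixel columns grow to the right and rows downward; lengths in m; the calibration is good to about 2 mm. A picture is of the moment at which its call begins.
- job_done(): hands the job in; it is judged then, once.
The state is a dict: "time_s": time; "joint_positions": joint angles; "joint_vel": joint speeds; "joint_torque": joint torques, N m; "eef_pos": TCP position; "eef_rot": TCP orientation; "contact_force": force on the tool from outside, world axes, zero at the start; "ft_torque": the same for the moment, N m; "gripper_width": opening from 0.0 (shut) to 1.0 (fully open); "finger_force": force on a finger pad.
Only numpy, scipy, OpenCV 4.12 (cv2) and the standard library are available. Lean on these libraries where they do the work, as an engineer would, in place of code of your own. Each camera call takes 0.05 s, during which the arm holds its last target. There are 200 camera calls.

## Task

The slicing board has been put back loosely in its holder. With a light, steady push bring it square against both front pins, slide it along the pins until it also bears on the end stop, and then swing the clamp arm in until its roller nips the slanted corner and the board is held snugly against all three. Work gently, just a few newtons more than it takes to move things: no knock or hard squeeze on the pins, the stop or the clamp, and leave the things round about where they are.

Things in the scene. Friction and masses are not known exactly. Their poses are not given: they have to be found in the camera images.
- holder: Board holder fixed on the worktop: bare metal plate, x -100..100 mm (front to back), y -165..170 mm (right to left), top 8 mm above the worktop; turned up to 0.15 rad. Origin on the worktop, x to the back, y left, z up; 'holder x, y' below are in this frame. Two pins along its front edge, end stop at its left, clamp at its rear.
- board: Loose wooden board lying on the plate, 120 (x) x 220 (y) x 20 mm, 0.26 to 0.44 kg, top 28 mm above the worktop. Origin: centre of its underside; axes along the holder's but skewed up to 0.08 rad. Slides with 1 to 4 N. Starts 6-14 mm behind and 6-26 mm right of home. Home: origin at holder x -14, y +1 to +9 mm (depends on the stop). Too wide to grip: push it with closed fingertips.
- pin_left: Upright steel locating pin, 12 mm diameter, 28 mm tall above the plate, fixed at holder x -80, y +80 mm. Origin at its foot.
- pin_right: The same pin at holder x -80, y -70 mm. Origin at its foot.
- end_stop: Metal block 30 x 22 x 26 mm fixed to the holder; origin at the foot of its right face, holder x -22, y 136 mm. An adjusting screw with a small upright free-turning rubber roller (14 mm diameter, 18 mm above the worktop) stands out of that face towards the board, by 17 to 25 mm: different each time and not reported, so found by feel. It does not give.
- clamp (a joint): Clamp arm, swinging level; rad. 0 = open, arm along holder (x,y) (-0.089,-0.996), to the right; grows clockwise from above (knob towards the robot, then left over the board) to 1.9. Stiff: about 3.3 N at the knob turns it; it stays where left. Starts 0 to 0.3. With the board home the roller meets the slant at 1.25 to 1.55, then the knob stiffens: about 2 N more is snug, much more is too hard.
- clamp_pivot (a point): Point on the clamp's hinge axis, holder x 79, y -40.5 mm, on the plate's top.
- clamp_knob (a point): Top of the clamp's upright round knob: 18 mm diameter, 42 to 68 mm above the worktop, 75 mm from the hinge axis, at the end of a flat arm 16 mm wide (34 to 42 mm above the worktop, passing over the board). Can be pinched from above in any direction; turns between the fingers when held lightly.
- clamp_roller: Sprung rubber roller under the clamp arm, 20 mm diameter, 10 to 27 mm above the worktop, free to spin, 36 mm from the hinge axis, giving up to 6 mm towards the hinge (about 7 N per mm). Origin on its axis at the worktop.
- lemon: Bystander: lemon, 78 x 55 x 56 mm, right of the holder. Leave alone.
- garlic: Bystander: garlic bulb, 60 x 57 x 58 mm, right of the holder, towards the front. Leave alone.
- teaspoon: Bystander: teaspoon, 130 mm long, 11 mm high, left of the holder. Leave alone.
- tumbler: Bystander: drinking glass, 76 mm diameter, 86 mm tall, behind the holder. Leave alone.
- espresso_cup: Bystander: small cup, 50 mm tall, behind the holder to the left. Leave alone.
- board_rear (a point): Middle height of the board's long rear edge face (board x 60, y 20 mm, 18 mm above the worktop), opposite the gap between the pins: a good place to push it to the pins. If the board stays askew on one pin, ease off and press again nearer the open pin; 12 N in all is enough.
- board_end (a point): Middle height of the board's right end face (board x -8, y -110 mm, 18 mm above the worktop), in line with the end stop: a good place to push it to the stop.
- board_slant (a point): Point on the long slanted face that cuts off the board's right rear corner, from board (60,-20) to (18,-110) mm; here, at board (48,-45), the clamp roller meets it. 18 mm above the worktop.

How it is judged:
By the outcome, as a careful person would: the job done as asked, in the order asked, and still so for the second after the job is handed in, with the robot touching nothing.
It also fails if it takes over 72 s, if anything falls off the work surface, if the arm or the gripper's body presses on something with over 40 N, if the wrist force passes 120 N, or if a joint passes its speed limit or range.

## Working session

There is one attempt and no reset: what is moved stays moved. The work goes in short steps, Python scripts to look and compute and a shell command to move; the robot and the scene stay as the last step left them, time stands still between calls to the robot, and variables do not carry over. Pictures are saved under pics/ and viewed, at most 10 in all, crops included, and the job is handed in when it is done.

```bash
ls; mkdir -p pics
python3 - <<'E'
from plant import monitor, vision, r
import cv2,numpy as np
s=monitor.get_state();print({k:np.round(v,3) for k,v in s.items()})
print(r.hold_point_z)
for n in("scene","top"):
    d=vision.read_camera(n);np.savez(f"{n}0.npz",**d)
    print(n,d["fovy"],d["cx"],d["cy"],d["k1"],np.round(d["extrinsics"],3).tolist())
    cv2.imwrite(f"pics/{n}0.png",d["frame"][...,::-1])
E
```

```text
pics
{'time_s': np.float64(0.0), 'joint_positions': array([-1.261,  0.537, -0.004,  1.539,  0.003,  1.067, -0.071]), 'joint_vel': array([ 0.   , -0.001, -0.   ,  0.001,  0.   ,  0.   , -0.002]), 'joint_torque': array([-0.0000e+00, -5.7097e+01,  9.9100e-01, -2.5161e+01, -5.6000e-02,
        1.8000e-02,  0.0000e+00]), 'eef_pos': array([0.238, 0.604, 0.238]), 'eef_rot': array([-5.870e-01, -3.086e+00,  3.000e-03]), 'contact_force': array([ 0.308,  0.272, -0.6  ]), 'ft_torque': array([-0.023, -0.039,  0.05 ]), 'finger_force': np.float64(0.0), 'gripper_width': np.float64(1.0)}
0.0187
scene 54.805236221752104 321.0848115954791 202.684373278337 -0.006318065840688954 [[0.727, 0.456, -0.513, -0.021], [-0.686, 0.468, -0.557, -0.603], [-0.014, 0.757, 0.653, 0.737], [0.0, 0.0, 0.0, 1.0]]
top 44.88337063712089 310.6538208244987 204.08936645616524 -0.07379969012919643 [[-0.001, 0.988, -0.154, 0.34], [-1.0, -0.001, 0.005, -0.043], [0.005, 0.154, 0.988, 1.165], [0.0, 0.0, 0.0, 1.0]]
```

View pics/top0.png

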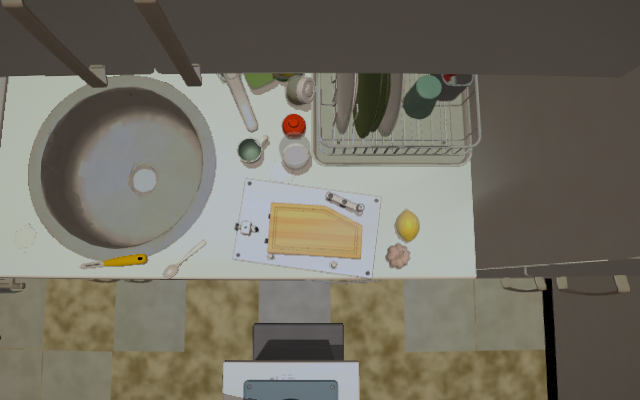

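View pics/scene0.png

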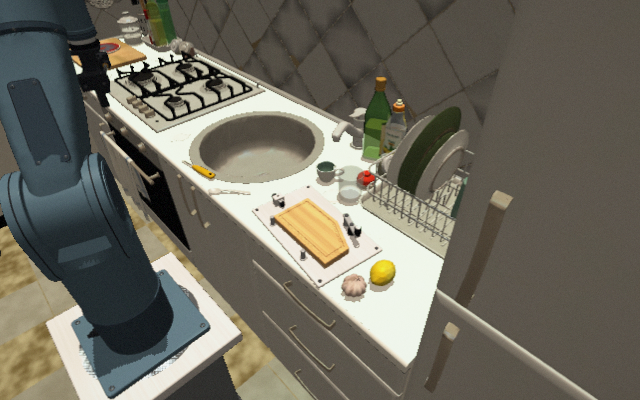

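The top view shows the holder at about (307,228). The board is at about (315,232), the end stop at (245,228), the clamp at (345,203) and the pins near (270,257) and (334,265). The scene view agrees. I'll zoom in next.

```bash
cat > h.py <<'E'
import numpy as np, cv2
def load(n,live=True):
    if live:
        from plant import vision
        return vision.read_camera(n)
    return np.load(n+"0.npz")
def K(d):
    f=200/np.tan(np.radians(d["fovy"])/2)
    return np.array([[f,0,d["cx"]],[0,f,d["cy"]],[0,0,1.]]),np.array([d["k1"],0,0,0,0.])
def world(d,px,z):
    k,c=K(d);p=cv2.undistortPoints(np.float64(px).reshape(-1,1,2),k,c)[:,0]
    E=d["extrinsics"];v=np.c_[p[:,0],-p[:,1],-np.ones(len(p))]@E[:3,:3].T;o=E[:3,3]
    return o+v*((z-o[2])/v[:,2])[:,None]
def pix(d,P):
    k,c=K(d);E=d["extrinsics"];q=(np.float64(P).reshape(-1,3)-E[:3,3])@E[:3,:3]
    return cv2.projectPoints(q*[1,-1,-1],np.zeros(3),np.zeros(3),k,c)[0][:,0]
E
python3 - <<'E'
from h import *
d=load("top",False);im=d["frame"][175:285,225:390,::-1]
cv2.imwrite("pics/crop0.png",cv2.resize(im,None,fx=4.8,fy=4.8,interpolation=cv2.INTER_CUBIC))
hsv=cv2.cvtColor(d["frame"],cv2.COLOR_RGB2HSV)
m=cv2.inRange(hsv,(8,80,80),(30,255,255));m[:190]=0;m[270:]=0;m[:,:260]=0;m[:,370:]=0
c=max(cv2.findContours(m,0,1)[0],key=cv2.contourArea)
print("board px",cv2.approxPolyDP(c,2.5,True)[:,0].tolist())
for e in(2.5,):print(np.round(world(d,cv2.approxPolyDP(c,e,True)[:,0],.028),4).tolist())
E
```

```text
board px [[271, 203], [269, 252], [360, 257], [360, 225], [325, 206]]
[[0.5201, 0.0452, 0.028], [0.4039, 0.0486, 0.028], [0.3919, -0.1645, 0.028], [0.4673, -0.1657, 0.028], [0.5128, -0.0832, 0.028]]
```

View pics/crop0.png

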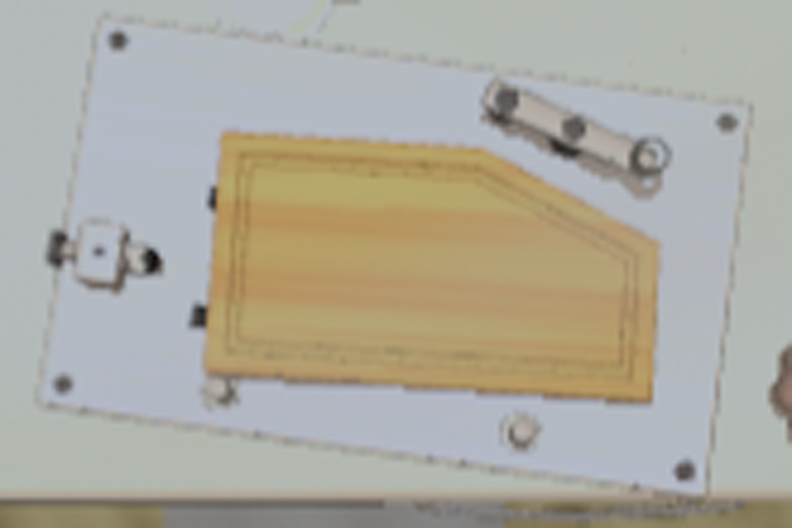

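The crop shows the plate corners at crop (102,15), (750,103), (705,495) and (38,403). The pins are at (220,388) and (520,432), the clamp hinge at (507,100), the knob at (652,155), and the stop roller at about (150,260). I'll fit the frames from these points.

```bash
cat > fit.py <<'E'
from h import *
d=load("top",False)
f=lambda c:(np.float64(c)+.5)/4.8-.5+[225,175]
def fit(A,B): # rigid 2D
    A=np.float64(A);B=np.float64(B);a=A-A.mean(0);b=B-B.mean(0)
    t=np.arctan2((a[:,0]*b[:,1]-a[:,1]*b[:,0]).sum(),(a*b).sum());R=np.array([[np.cos(t),-np.sin(t)],[np.sin(t),np.cos(t)]])
    o=B.mean(0)-R@A.mean(0);return t,R,o,np.round((A@R.T+o-B)*1000,1)
H=[(.1,.17),(.1,-.165),(-.1,-.165),(-.1,.17),(-.08,.08),(-.08,-.07)]
W=np.r_[world(d,f([(102,15),(750,103),(705,495),(38,403)]),.008),world(d,f([(220,388),(520,432)]),.036)][:,:2]
t,R,o,res=fit(H,W)
E
python3 - <<'E'
from fit import *
print(t,o,res.tolist()); np.savez("holder.npz",t=t,R=R,o=o)
toH=lambda p:np.round((np.atleast_2d(p)[:,:2]-o)@R*1000,1).tolist()
toW=lambda h:np.round(np.atleast_2d(h)/1000@R.T+o,4).tolist()
B=[(.06,.11),(-.06,.11),(-.06,-.11),(.018,-.11),(.06,-.02)]
px=np.array([(271,203),(269,252),(360,257),(360,225),(325,206)])+0.
bc=f([(222,132),(206,374),(651,403),(657,242),(485,148)])
tb,Rb,ob,rb=fit(B,world(d,bc,.028)[:,:2])
print("board",tb-t,tb,ob,toH(ob),rb.tolist())
print("knob W/H",world(d,f((652,155)),.068),toH(world(d,f((652,155)),.068)))
print("pivot",toH(world(d,f((507,100)),.045)))
kw=np.array(toH(world(d,f((652,155)),.068))[0])-[79,-40.5];print(kw,np.hypot(*kw))
a0=np.arctan2(-.996,-.089);print("clamp angle",a0-np.arctan2(kw[1],kw[0]))
print("stop roller",toH(world(d,f((150,260)),.018)))
bp=lambda p:(np.array(p)@Rb.T+ob)
print("rear W",bp((.06,.02)),"end W",bp((-.008,-.11)))
print("pivotW",toW((79,-40.5)))
for a in(0,.1,.2,.3,.6,.9,1.2,1.4,1.55):
    th=a0-a;print(a,toW((79+75*np.cos(th),-40.5+75*np.sin(th))))
E
```

```text
-0.1384824049675402 [ 0.46403217 -0.04416157] [[0.8, 1.5], [0.2, -1.5], [-1.5, -0.6], [-0.9, 1.0], [0.4, 1.6], [1.0, -1.9]]
board 0.07489821987562158 -0.06358418509191861 [ 0.4555528  -0.06004452] [[-6.2, -16.9]] [[0.2, 0.4], [0.0, 1.5], [0.4, -1.0], [-0.7, -1.8], [0.0, 0.9]]
knob W/H [[ 0.5045469  -0.16310863  0.068     ]] [[56.5, -112.2]]
pivot [[77.6, -40.6]]
[-22.5 -71.7] 75.14745504672797
clamp angle 0.21495489709073934
stop roller [[-21.7, 123.7]]
rear W [ 0.51670237 -0.04389741] end W [ 0.44057941 -0.1693139 ]
pivotW [[0.5367, -0.0952]]
0 [[0.5198, -0.1682]]
0.1 [[0.5126, -0.1662]]
0.2 [[0.5056, -0.1634]]
0.3 [[0.4989, -0.16]]
0.6 [[0.4815, -0.1459]]
0.9 [[0.4689, -0.1273]]
1.2 [[0.4625, -0.1059]]
1.4 [[0.4618, -0.0909]]
1.55 [[0.4633, -0.0798]]
```

```bash
python3 -m creep '[[[20,-43,-6],0.016],[[20,-43,-6],0.016],[[20,-43,-6],0.016],[[20,-43,-6],0.016],[[20,-43,-6],0.016]]' 1
python3 -m creep '[[[20,-43,-6],0.016],[[20,-43,-6],0.016],[[20,-43,-6],0.016],[[20,-43,-6],0.016],[[20,-43,-6],0.016]]'
python3 -m creep '[[[20,-43,-6],0.016],[[20,-43,-6],0.016],[[20,-43,-6],0.016],[[20,-43,-6],0.016],[[0,0,0],0]]'
```

```text
time_s: 0.72
eef_pos: [0.339, 0.3879, 0.2083]
eef_rot: [-0.462, -3.107, 0.001]
contact_force: [0.7, -0.1, 0.3]
gripper_width: 0.452
finger_force: 0.0
time_s: 1.35
eef_pos: [0.4389, 0.1732, 0.1784]
eef_rot: [-0.337, -3.123, 0.0]
contact_force: [0.8, 0.6, 0.3]
gripper_width: 0.007
finger_force: 0.0
time_s: 1.98
eef_pos: [0.5191, -0.0016, 0.1542]
eef_rot: [-0.248, -3.132, 0.003]
contact_force: [-0.3, 0.4, -0.5]
gripper_width: 0.009
finger_force: 0.0
```

```bash
python3 -m creep '[[[13,-23,0],0.01],[[13,-23,0],0.01],[[0,0,-40],0],[[0,0,-35],0],[[0,0,0],0]]'
python3 -m creep '[[[0,0,-25],0],[[0,0,-20],0],[[0,0,-12],0],[[0,0,-8],0],[[0,0,0],0]]'
python3 - <<'E'
from h import *
d=load("top");cv2.imwrite("pics/c1.png",cv2.resize(d["frame"][125:285,225:425,::-1],None,fx=3.7,fy=3.7,interpolation=cv2.INTER_CUBIC))
E
```

```text
time_s: 2.6
eef_pos: [0.5421, -0.042, 0.0777]
eef_rot: [-0.205, -3.129, -0.0]
contact_force: [0.8, -0.9, 0.7]
gripper_width: 0.005
finger_force: 0.0
time_s: 3.22
eef_pos: [0.5446, -0.0432, 0.0149]
eef_rot: [-0.207, -3.135, -0.0]
contact_force: [-0.8, -0.6, 0.4]
gripper_width: 0.004
finger_force: 0.0
```

View pics/c1.png

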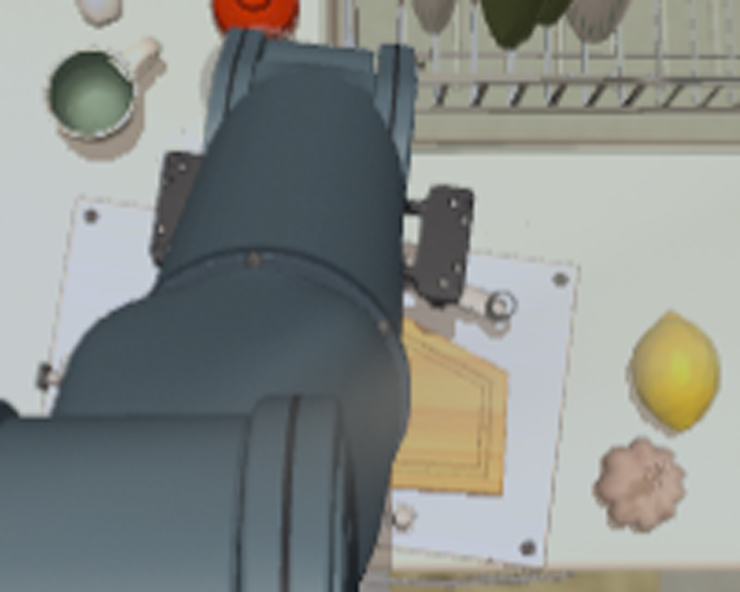

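The gripper is down behind the board with its long axis along the holder's y. The lemon, garlic and knob are clear. I'll approach slowly.

```bash
python3 -m creep '[[[-3,0.4,0],0],[[-3,0.4,0],0],[[-3,0.4,0],0],[[-2,0.3,0],0],[[-2,0.3,0],0]]'
python3 -m creep '[[[-1,0.1,0],0],[[-1,0.1,0],0],[[-1,0.1,0],0],[[-1,0.1,0],0],[[-1,0.1,0],0]]'
python3 -m creep '[[[-1,0.1,0],0],[[-1,0.1,0],0],[[-1,0.1,0],0],[[-1,0.1,0],0],[[-1,0.1,0],0]]'
```

```text
time_s: 3.9
eef_pos: [0.5314, -0.0416, 0.0147]
eef_rot: [0.207, 3.135, 0.0]
contact_force: [0.7, 0.5, -0.2]
gripper_width: 0.001
finger_force: 0.0
time_s: 4.53
eef_pos: [0.5273, -0.0413, 0.0149]
eef_rot: [0.207, 3.133, -0.0]
contact_force: [2.7, -2.6, -1.5]
gripper_width: 0.003
finger_force: 1.6
time_s: 5.15
eef_pos: [0.5233, -0.0418, 0.0152]
eef_rot: [0.208, 3.131, -0.002]
contact_force: [5.7, -3.6, -1.7]
gripper_width: 0.008
finger_force: 2.9
```

```bash
python3 -m creep '[[[-0.5,-0.3,0],0],[[-0.5,-0.3,0],0],[[-0.5,-0.3,0],0],[[-0.5,-0.3,0],0],[[0,0,0],0]]'
python3 - <<'E'
from h import *
from plant import monitor
F=[]
for i in range(4):
    d=load("top");F.append(monitor.get_state()["contact_force"])
print(np.round(F,1).tolist(),np.mean(F,0))
hsv=cv2.cvtColor(d["frame"],cv2.COLOR_RGB2HSV)
m=cv2.inRange(hsv,(8,80,80),(30,255,255));m[:190]=0;m[275:]=0;m[:,:260]=0;m[:,372:]=0
c=max(cv2.findContours(m,0,1)[0],key=cv2.contourArea);h=np.load("holder.npz")
q=cv2.approxPolyDP(c,1.5,True)[:,0];print(q.tolist());print(np.round((world(d,q,.028)[:,:2]-h["o"])@h["R"]*1000,1).tolist())
E
```

```text
time_s: 5.78
eef_pos: [0.5212, -0.0428, 0.0152]
eef_rot: [0.208, 3.131, -0.001]
contact_force: [5.3, -3.4, -1.1]
gripper_width: 0.004
finger_force: 2.8
[[4.8, -4.3, -1.6], [4.9, -3.7, -1.2], [4.9, -3.4, -0.6], [4.3, -3.8, -1.1]] [ 4.70196755 -3.79013753 -1.13438463]
[[334, 216], [337, 245], [332, 261], [357, 264], [360, 232]]
[[32.8, -56.2], [-34.3, -72.1], [-73.0, -65.3], [-72.0, -124.2], [3.5, -122.0]]
```

```bash
cat > m.py <<'E'
from h import *
from plant import monitor
def meas(n=4,a=0):
    F=[];h=np.load("holder.npz")
    for i in range(n): d=load("top");s=monitor.get_state();F.append(s["contact_force"])
    f=np.mean(F,0);p=s["eef_pos"]
    print("t",round(s["time_s"],1),"F W",np.round(f,1),"F H",np.round(f[:2]@h["R"],1),"tcp W",np.round(p*1000,1),"tcp H",np.round((p[:2]-h["o"])@h["R"]*1000,1))
    return d
def board(d):
    h=np.load("holder.npz");hsv=cv2.cvtColor(d["frame"],cv2.COLOR_RGB2HSV)
    m=cv2.inRange(hsv,(8,80,80),(30,255,255));m[:190]=0;m[275:]=0;m[:,:260]=0;m[:,372:]=0
    c=max(cv2.findContours(m,0,1)[0],key=cv2.contourArea);q=cv2.approxPolyDP(c,1.5,True)[:,0]
    print("board H",np.round((world(d,q,.028)[:,:2]-h["o"])@h["R"]*1000,1).tolist())
E
for i in 1; do python3 -m creep '[[[-0.5,0,0],0],[[-0.5,0,0],0],[[-0.5,0,0],0],[[0,0,0],0],[[0,0,0],0]]' >/dev/null; done; python3 -c "from m import *;board(meas())"
python3 -m creep '[[[-0.5,0,0],0],[[-0.5,0,0],0],[[0,0,0],0],[[0,0,0],0],[[0,0,0],0]]'>/dev/null;  python3 -c "from m import *;board(meas())"
```

```text
t 6.8 F W [ 6.9 -4.4 -1.9] F H [ 7.4 -3.4] tcp W [520.9 -43.2  15.5] tcp H [56.2  8.8]
board H [[32.8, -56.2], [-38.9, -72.7], [-72.7, -67.7], [-74.6, -122.2], [1.2, -122.2]]
t 7.6 F W [ 8.7 -4.6 -1.9] F H [ 9.2 -3.3] tcp W [520.7 -43.3  15.8] tcp H [56.   8.7]
board H [[32.8, -56.2], [-43.6, -73.3], [-72.7, -67.7], [-74.6, -122.2], [1.2, -122.2]]
```

```bash
python3 -m creep '[[[1,0,0],0],[[2,0,0],0],[[3,0,0],0],[[5,0,0],0],[[0,0,0],0]]'
python3 -m creep '[[[0,0,40],0],[[0,0,45],0],[[-20,-25,0],0],[[-40,-50,0],0],[[-40,-50,0],0]]'
python3 -m creep '[[[-11,-18,0],0],[[0,0,0],0],[[0,0,-30],0],[[0,0,0],0],[[0,0,0],0]]'
python3 -c "
from m import *
d=meas();board(d)
cv2.imwrite('pics/c2.png',cv2.resize(d['frame'][175:285,225:425,::-1],None,fx=4,fy=4,interpolation=cv2.INTER_CUBIC))"
```

```text
time_s: 8.25
eef_pos: [0.528, -0.0414, 0.0146]
eef_rot: [-0.206, -3.134, -0.0]
contact_force: [0.1, 0.4, 0.7]
gripper_width: 0.003
finger_force: 0.0
time_s: 8.88
eef_pos: [0.4288, -0.1652, 0.0998]
eef_rot: [0.204, 3.135, -0.0]
contact_force: [1.3, -1.3, -0.4]
gripper_width: 0.005
finger_force: 0.0
time_s: 9.5
eef_pos: [0.4197, -0.1815, 0.0701]
eef_rot: [0.204, 3.135, 0.001]
contact_force: [0.6, 0.6, -0.3]
gripper_width: 0.003
finger_force: 0.0
t 9.7 F W [-0.3  0.2 -0.1] F H [-0.4  0.2] tcp W [ 419.6 -182.3   70.4] tcp H [ -24.9 -142.9]
board H [[41.1, 93.5], [-73.4, 90.5], [-72.0, -124.2], [-43.9, -123.1], [-43.7, -89.9], [-51.6, -83.8], [-53.8, -67.6], [-46.2, -54.7], [18.0, -53.4], [29.1, -63.9], [44.1, -33.2]]
```

View pics/c2.png

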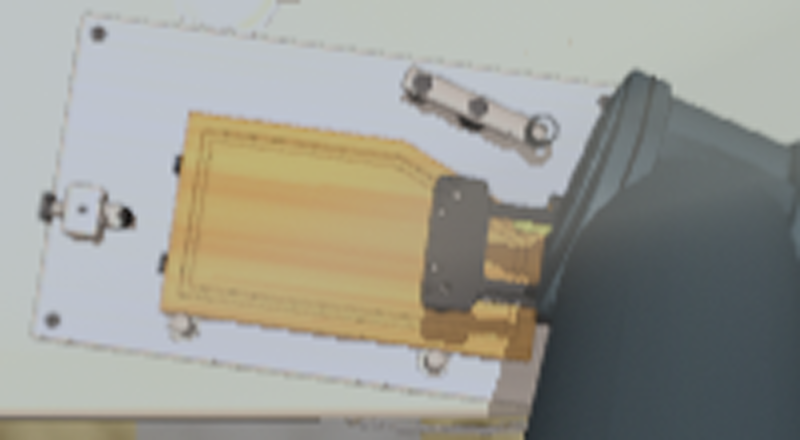

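The board's front edge is now parallel to the pins, at holder x -73.4 on the left and -72.0 on the right. Its left end is at crop (175,210), with the stop roller at (125,215). I'll drop beside the right end with a little more clearance.

```bash
python3 -m creep '[[[2,-9,0],0],[[0,0,0],0],[[0,0,-20],0],[[0,0,-18],0],[[0,0,-16],0]]'
python3 -c "from m import *;meas()"
python3 -m creep '[[[0.2,1.5,0],0],[[0.2,1.5,0],0],[[0.2,1.5,0],0],[[0.1,1,0],0],[[0.1,1,0],0]]'
python3 -c "from m import *;meas(3)"
```

```text
time_s: 10.32
eef_pos: [0.421, -0.1915, 0.0151]
eef_rot: [0.207, 3.135, 0.0]
contact_force: [0.5, 0.2, 0.0]
gripper_width: 0.009
finger_force: 0.0
t 10.5 F W [-0.7  0.1 -0.2] F H [-0.7  0. ] tcp W [ 420.9 -191.4   15.7] tcp H [ -22.4 -151.8]
time_s: 11.15
eef_pos: [0.4218, -0.1848, 0.0158]
eef_rot: [0.207, 3.135, -0.0]
contact_force: [0.5, -0.4, 0.4]
gripper_width: 0.005
finger_force: 0.0
t 11.3 F W [ 0.  -0.3  0.2] F H [ 0.1 -0.3] tcp W [ 421.8 -184.8   15.7] tcp H [ -22.4 -145.1]
```

```bash
for i in 1; do python3 -m creep '[[[0.2,1.5,0],0],[[0.2,1.5,0],0],[[0.2,1.5,0],0],[[0.2,1.5,0],0],[[0.2,1.5,0],0]]'; done
python3 -c "from m import *;meas(2)"
python3 -m creep '[[[0.2,1.5,0],0],[[0.2,1.5,0],0],[[0.2,1.5,0],0],[[0.2,1.5,0],0],[[0.2,1.5,0],0]]'
python3 -c "from m import *;board(meas(2))"
```

```text
time_s: 11.92
eef_pos: [0.4228, -0.1774, 0.0157]
eef_rot: [0.207, 3.135, -0.0]
contact_force: [-0.5, -1.5, -0.5]
gripper_width: 0.003
finger_force: 1.0
t 12.0 F W [ 0.1 -0.5 -0.3] F H [ 0.1 -0.5] tcp W [ 422.8 -177.4   15.7] tcp H [ -22.4 -137.6]
time_s: 12.65
eef_pos: [0.4238, -0.1698, 0.0157]
eef_rot: [0.207, 3.135, -0.0]
contact_force: [-1.2, -1.1, -0.8]
gripper_width: 0.004
finger_force: 1.0
t 12.8 F W [-0.3 -1.8  0.9] F H [-0.  -1.8] tcp W [ 423.8 -169.6   15.7] tcp H [ -22.5 -129.8]
board H [[42.5, 100.9], [-72.4, 100.2], [-71.9, -107.7], [-43.8, -106.5], [-46.2, -71.3], [-51.5, -67.3], [-54.4, -46.4], [-46.1, -38.1], [13.4, -37.3], [23.8, -43.1], [24.7, -66.8], [11.8, -78.0], [15.5, -87.1], [43.5, -28.5]]
```

```bash
python3 -m creep '[[[0.2,1.5,0],0],[[0.2,1.5,0],0],[[0.2,1.5,0],0],[[0.2,1.5,0],0],[[0.2,1.5,0],0]]'
python3 -m creep '[[[0.1,0.8,0],0],[[0.1,0.8,0],0],[[0.1,0.8,0],0],[[0,0,0],0],[[0,0,0],0]]'
python3 -c "from m import *;meas(2)"
python3 -m creep '[[[0.1,0.8,0],0],[[0.1,0.8,0],0],[[0.1,0.8,0],0],[[0,0,0],0],[[0,0,0],0]]'
python3 -c "from m import *;board(meas(2))"
```

```text
time_s: 13.38
eef_pos: [0.4248, -0.1622, 0.0157]
eef_rot: [0.207, 3.135, 0.0]
contact_force: [-0.6, -2.3, -0.1]
gripper_width: 0.005
finger_force: 1.0
time_s: 14.0
eef_pos: [0.4251, -0.1599, 0.0157]
eef_rot: [-0.207, -3.135, -0.0]
contact_force: [-0.1, -2.0, 0.5]
gripper_width: 0.002
finger_force: 0.7
t 14.1 F W [-0.7 -0.8  0. ] F H [-0.6 -0.9] tcp W [ 425.1 -159.8   15.7] tcp H [ -22.6 -120. ]
time_s: 14.72
eef_pos: [0.4254, -0.1575, 0.0157]
eef_rot: [0.207, 3.135, 0.0]
contact_force: [0.4, -1.3, 0.1]
gripper_width: 0.008
finger_force: 0.7
t 14.8 F W [ 0.  -1.4 -0.7] F H [ 0.2 -1.4] tcp W [ 425.4 -157.5   15.7] tcp H [ -22.6 -117.6]
board H [[43.3, 113.1], [-14.8, 113.8], [-73.0, 104.8], [-72.1, -88.8], [-46.0, -90.2], [-45.5, -59.4], [-53.8, -51.0], [-55.7, -37.1], [-50.0, -26.8], [-33.7, -24.6], [24.2, -28.7], [25.1, -52.5], [13.9, -58.7], [14.5, -80.1], [43.9, -14.1]]
```

```bash
python3 -m creep '[[[0.1,0.6,0],0],[[0.1,0.6,0],0],[[0.1,0.6,0],0],[[0,0,0],0],[[0,0,0],0]]'
python3 -c "from m import *;meas(2)"
python3 -m creep '[[[0.1,0.6,0],0],[[0.1,0.6,0],0],[[0.1,0.6,0],0],[[0,0,0],0],[[0,0,0],0]]'
python3 -c "from m import *;board(meas(2))"
```

```text
time_s: 15.45
eef_pos: [0.4257, -0.1557, 0.0157]
eef_rot: [-0.207, -3.135, -0.0]
contact_force: [-0.1, -1.7, -0.8]
gripper_width: 0.008
finger_force: 0.8
t 15.6 F W [ 0.  -1.8  0. ] F H [ 0.3 -1.8] tcp W [ 425.7 -155.7   15.7] tcp H [ -22.6 -115.8]
time_s: 16.18
eef_pos: [0.426, -0.1539, 0.0157]
eef_rot: [-0.207, -3.135, -0.0]
contact_force: [-0.7, -2.2, -0.1]
gripper_width: 0.002
finger_force: 0.8
t 16.3 F W [-0.  -1.4 -0.7] F H [ 0.2 -1.4] tcp W [ 426.  -153.9   15.7] tcp H [ -22.5 -113.9]
board H [[42.9, 115.4], [6.4, 117.0], [-73.0, 104.8], [-74.3, -72.6], [-70.4, -83.9], [-44.6, -82.9], [-46.2, -54.7], [-55.7, -37.1], [-48.3, -21.9], [15.8, -20.3], [23.9, -26.4], [24.4, -47.8], [12.2, -63.7], [15.9, -72.7], [43.6, -11.7]]
```

```bash
python3 -m creep '[[[0.1,0.5,0],0],[[0.1,0.5,0],0],[[0,0.5,0],0],[[0,0,0],0],[[0,0,0],0]]'
python3 -c "from m import *;meas(3)"
python3 -m creep '[[[0.1,0.5,0],0],[[0.1,0.5,0],0],[[0,0.5,0],0],[[0,0,0],0],[[0,0,0],0]]'
python3 -c "from m import *;meas(3)"
```

```text
time_s: 16.9
eef_pos: [0.426, -0.1535, 0.0157]
eef_rot: [0.209, 3.134, -0.002]
contact_force: [-1.1, -5.7, -0.8]
gripper_width: 0.009
finger_force: 2.9
t 17.1 F W [-1.  -5.6 -1. ] F H [-0.3 -5.7] tcp W [ 426.  -153.5   15.7] tcp H [ -22.5 -113.6]
time_s: 17.68
eef_pos: [0.4262, -0.1534, 0.0158]
eef_rot: [0.211, 3.134, -0.004]
contact_force: [-2.6, -9.8, -1.5]
gripper_width: 0.005
finger_force: 4.8
t 17.8 F W [-1.3 -9.6 -1.7] F H [ 0.  -9.7] tcp W [ 426.2 -153.4   15.8] tcp H [ -22.4 -113.4]
```

```bash
python3 -m creep '[[[0,-1,0],0],[[0,-2,0],0],[[-1,-3,0],0],[[-1,-5,0],0],[[0,0,0],0]]'
python3 -m creep '[[[0,0,40],0],[[0,0,45],0],[[35,-4,0],-0.1],[[35,-4,0],-0.1],[[37,-4,0],-0.1]]'
python3 -m creep '[[[0,0,0],0],[[0,0,0],0],[[0,0,0],0],[[0,0,0],0],[[0,0,0],0]]'
python3 -c "
from m import *
d=meas();board(d)
cv2.imwrite('pics/c3.png',cv2.resize(d['frame'][175:285,225:425,::-1],None,fx=4,fy=4,interpolation=cv2.INTER_CUBIC))"
```

```text
time_s: 18.45
eef_pos: [0.4243, -0.1622, 0.0157]
eef_rot: [0.208, 3.135, 0.0]
contact_force: [1.0, -0.2, -0.4]
gripper_width: 0.007
finger_force: 0.0
time_s: 19.08
eef_pos: [0.5323, -0.1737, 0.1009]
eef_rot: [0.678, 3.068, 0.001]
contact_force: [-0.5, -0.9, 0.1]
gripper_width: 0.011
finger_force: 0.0
time_s: 19.7
eef_pos: [0.531, -0.174, 0.1008]
eef_rot: [-0.673, -3.069, -0.0]
contact_force: [0.8, 0.3, 0.2]
gripper_width: 0.004
finger_force: 0.0
t 19.9 F W [ 0.1  0.2 -0.3] F H [0.1 0.3] tcp W [ 531.3 -174.   100.8] tcp H [  84.6 -119.3]
board H [[40.2, 117.4], [-73.0, 104.8], [-72.7, -15.8], [-20.5, -51.3], [21.3, -60.1], [43.6, -11.7], [44.2, 106.0]]
```

View pics/c3.png

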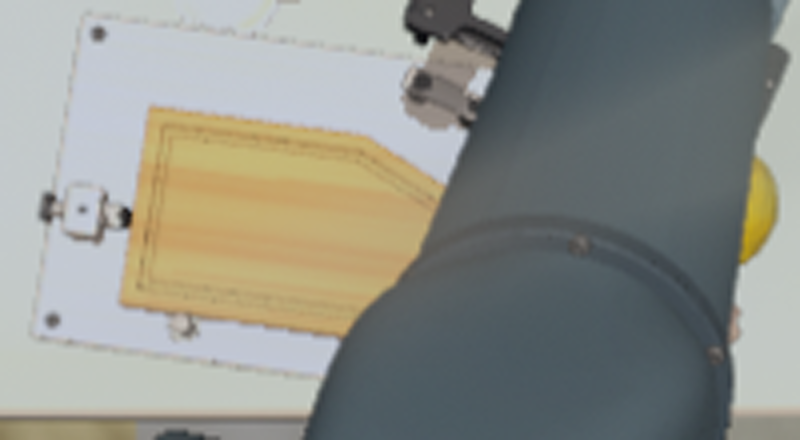

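The board sits against the left pin and the stop roller, at crop (128,215). I'll compute the finger path for pushing the knob while I descend.

```bash
python3 -m creep '[[[0,0,-20],0],[[0,0,-15],0],[[0,0,-10],0],[[0,0,-5],0],[[0,0,0],0]]'
python3 - <<'E'
import numpy as np
h=np.load("holder.npz");R,o=h["R"],h["o"];a0=np.arctan2(-.996,-.089);P=None
for a in np.arange(.2,1.61,.1):
    th=a0-a;e=np.array([np.cos(th),np.sin(th)]);u=np.array([e[1],-e[0]])
    F=(R@(np.array([.079,-.0405])+.075*e-.018*u)+o)*1000;U=R@u
    print(round(a,2),np.round(F,1),"step",None if P is None else np.round(F-P,1),"u",np.round(U,2));P=F
E
```

```text
time_s: 20.52
eef_pos: [0.5313, -0.174, 0.0505]
eef_rot: [-0.673, -3.068, 0.0]
contact_force: [-0.2, 0.1, 0.4]
gripper_width: 0.0
finger_force: 0.0
0.2 [ 522.  -170.9] step None u [-0.91  0.41]
0.3 [ 514.5 -169. ] step [-7.5  1.8] u [-0.86  0.5 ]
0.4 [ 507.2 -166.5] step [-7.3  2.6] u [-0.81  0.59]
0.5 [ 500.2 -163.2] step [-7.   3.3] u [-0.75  0.67]
0.6 [ 493.6 -159.2] step [-6.6  4. ] u [-0.68  0.74]
0.7 [ 487.5 -154.6] step [-6.2  4.6] u [-0.6  0.8]
0.8 [ 481.8 -149.4] step [-5.7  5.2] u [-0.52  0.86]
0.9 [ 476.7 -143.6] step [-5.1  5.8] u [-0.43  0.9 ]
1.0 [ 472.1 -137.4] step [-4.5  6.2] u [-0.34  0.94]
1.1 [ 468.2 -130.7] step [-3.9  6.7] u [-0.24  0.97]
1.2 [ 465.  -123.7] step [-3.2  7. ] u [-0.14  0.99]
1.3 [ 462.5 -116.4] step [-2.5  7.3] u [-0.04  1.  ]
1.4 [ 460.8 -108.9] step [-1.7  7.5] u [0.06 1.  ]
1.5 [ 459.8 -101.2] step [-1.   7.6] u [0.16 0.99]
1.6 [459.6 -93.5] step [-0.2  7.7] u [0.25 0.97]
```

```bash
python3 -m creep '[[[-3,1,0],0],[[-3,1,0],0],[[-2,0.7,0],0],[[-1,0.3,0],0],[[-1,0.1,0],0]]'
python3 -c "from m import *;meas(2)"
python3 -m creep '[[[-1.9,0.4,0],-0.025],[[-1.9,0.4,0],-0.025],[[-1.9,0.5,0],-0.025],[[-1.9,0.5,0],-0.025],[[0,0,0],0]]'
python3 -c "from m import *;meas(2)"
python3 -m creep '[[[-1.8,0.6,0],-0.025],[[-1.8,0.6,0],-0.025],[[-1.8,0.7,0],-0.025],[[-1.8,0.7,0],-0.025],[[0,0,0],0]]'
python3 -c "from m import *;meas(2)"
```

```text
time_s: 21.15
eef_pos: [0.5214, -0.1709, 0.0508]
eef_rot: [0.673, 3.069, -0.0]
contact_force: [-0.6, -0.1, 0.2]
gripper_width: 0.005
finger_force: 0.0
t 21.2 F W [ 0.3 -0.5 -0.6] F H [ 0.4 -0.5] tcp W [ 521.3 -170.9   50.7] tcp H [  74.2 -117.6]
time_s: 21.88
eef_pos: [0.5138, -0.169, 0.0508]
eef_rot: [0.826, 3.031, -0.0]
contact_force: [1.8, -1.5, -0.3]
gripper_width: 0.004
finger_force: 1.3
t 22.0 F W [ 2.8 -0.8  0.4] F H [ 2.9 -0.4] tcp W [ 513.8 -169.    50.8] tcp H [  66.5 -116.8]
time_s: 22.6
eef_pos: [0.5063, -0.1664, 0.0508]
eef_rot: [-0.976, -2.986, 0.0]
contact_force: [2.6, -1.4, 1.3]
gripper_width: 0.002
finger_force: 1.2
t 22.7 F W [ 2.5 -0.8  1.5] F H [ 2.6 -0.4] tcp W [ 506.3 -166.4   50.7] tcp H [  58.7 -115.2]
```

Contact is made at about 3 N, as expected. I'll follow the arc to about 1.1.

```bash
python3 -m creep '[[[-3.5,1.6,0],-0.05],[[-3.5,1.7,0],-0.05],[[-3.3,2,0],-0.05],[[-3.3,2,0],-0.05],[[-3.1,2.3,0],-0.05]]'
python3 -m creep '[[[-3.1,2.3,0],-0.05],[[-2.9,2.6,0],-0.05],[[-2.8,2.6,0],-0.05],[[-2.6,2.9,0],-0.05],[[-2.5,2.9,0],-0.05]]'
python3 -c "from m import *;meas(2)"
python3 -m creep '[[[-2.3,3.1,0],-0.05],[[-2.2,3.1,0],-0.05],[[-2,3.3,0],-0.05],[[-1.9,3.4,0],-0.05],[[0,0,0],0]]'
python3 -c "from m import *;meas(3)"
```

```text
time_s: 23.32
eef_pos: [0.4898, -0.1573, 0.0507]
eef_rot: [1.343, 2.84, -0.001]
contact_force: [2.1, -2.7, 0.1]
gripper_width: 0.003
finger_force: 1.7
time_s: 23.95
eef_pos: [0.4756, -0.1442, 0.0507]
eef_rot: [1.687, 2.65, -0.001]
contact_force: [2.1, -2.9, 1.3]
gripper_width: 0.006
finger_force: 1.7
t 24.1 F W [ 1.5 -2.9  1.7] F H [ 1.9 -2.7] tcp W [ 475.3 -143.7   50.6] tcp H [ 24.9 -97. ]
time_s: 24.68
eef_pos: [0.4667, -0.1308, 0.0505]
eef_rot: [-1.938, -2.471, 0.002]
contact_force: [-0.1, -1.2, 1.0]
gripper_width: 0.004
finger_force: 1.1
t 24.8 F W [-0.4 -2.2  0.7] F H [-0.1 -2.2] tcp W [ 466.8 -130.8   50.5] tcp H [ 14.7 -85.4]
```

```bash
python3 -m creep '[[[-0.8,1.7,0],-0.025],[[-0.8,1.7,0],-0.025],[[-0.8,1.8,0],-0.025],[[-0.8,1.8,0],-0.025],[[0,0,0],0]]'
python3 -c "from m import *;meas(2)"
python3 -m creep '[[[-0.3,0.8,0],-0.01],[[-0.3,0.8,0],-0.01],[[-0.3,0.8,0],-0.01],[[-0.3,0.8,0],-0.01],[[0,0,0],0]]'
python3 -c "from m import *;meas(3)"
python3 -m creep '[[[-0.3,0.7,0],-0.01],[[-0.3,0.7,0],-0.01],[[-0.3,0.7,0],-0.01],[[-0.3,0.7,0],-0.01],[[0,0,0],0]]'
python3 -c "from m import *;meas(3)"
```

```text
time_s: 25.45
eef_pos: [0.4643, -0.1232, 0.0507]
eef_rot: [-2.061, -2.37, -0.0]
contact_force: [-1.8, -2.8, -0.8]
gripper_width: 0.005
finger_force: 1.2
t 25.6 F W [-1.3 -2.9 -0.3] F H [-0.9 -3. ] tcp W [ 464.7 -123.1   50.7] tcp H [ 11.6 -78.1]
time_s: 26.18
eef_pos: [0.4636, -0.1203, 0.0508]
eef_rot: [2.108, 2.328, 0.001]
contact_force: [1.1, -3.5, -1.6]
gripper_width: 0.004
finger_force: 1.4
t 26.3 F W [ 1.1 -2.7 -1.4] F H [ 1.5 -2.6] tcp W [ 463.5 -120.3   50.8] tcp H [ 10.  -75.5]
time_s: 26.95
eef_pos: [0.4622, -0.1175, 0.0508]
eef_rot: [2.155, 2.286, 0.0]
contact_force: [2.1, -2.5, 0.2]
gripper_width: 0.005
finger_force: 1.3
t 27.1 F W [ 2.1 -2.2  0.3] F H [ 2.4 -1.9] tcp W [ 462.  -117.6   50.8] tcp H [  8.1 -73. ]
```

```bash
python3 -m creep '[[[-0.1,0.7,0],-0.01],[[-0.1,0.7,0],-0.01],[[-0.1,0.7,0],-0.01],[[-0.1,0.7,0],-0.01],[[0,0,0],0]]'
python3 -c "from m import *;meas(3)"
python3 -m creep '[[[-0.2,0.7,0],-0.01],[[-0.2,0.7,0],-0.01],[[-0.2,0.7,0],-0.01],[[0,0,0],0],[[0,0,0],0]]'
python3 -c "from m import *;meas(3)"
```

```text
time_s: 27.72
eef_pos: [0.4612, -0.1148, 0.0507]
eef_rot: [-2.2, -2.242, 0.001]
contact_force: [-0.2, -3.1, 1.8]
gripper_width: 0.002
finger_force: 1.5
t 27.9 F W [-0.2 -3.4  1.3] F H [ 0.2 -3.4] tcp W [ 461.2 -114.8   50.6] tcp H [  7.  -70.3]
time_s: 28.5
eef_pos: [0.4607, -0.1126, 0.0506]
eef_rot: [-2.233, -2.209, 0.0]
contact_force: [-2.1, -2.6, 1.9]
gripper_width: 0.004
finger_force: 1.5
t 28.6 F W [-1.6 -2.8  1.2] F H [-1.2 -3. ] tcp W [ 460.7 -112.7   50.6] tcp H [  6.2 -68.3]
```

```bash
python3 -m creep '[[[-0.2,0.7,0],-0.01],[[-0.2,0.7,0],-0.01],[[-0.2,0.7,0],-0.01],[[0,0,0],0],[[0,0,0],0]]'
python3 -c "from m import *;meas(4)"
```

```text
time_s: 29.28
eef_pos: [0.4602, -0.1105, 0.0506]
eef_rot: [-2.266, -2.175, 0.0]
contact_force: [-1.1, -2.4, 1.3]
gripper_width: 0.004
finger_force: 1.6
t 29.5 F W [-2.  -3.4  0.5] F H [-1.5 -3.7] tcp W [ 460.2 -110.6   50.7] tcp H [  5.4 -66.3]
```

```bash
python3 -m creep '[[[-0.1,0.6,0],-0.01],[[-0.1,0.6,0],-0.01],[[-0.1,0.6,0],-0.01],[[0,0,0],0],[[0,0,0],0]]'
python3 -c "from m import *;meas(4)"
```

```text
time_s: 30.1
eef_pos: [0.4599, -0.1088, 0.0507]
eef_rot: [-2.299, -2.141, 0.0]
contact_force: [-2.4, -3.8, -0.3]
gripper_width: 0.007
finger_force: 1.8
t 30.3 F W [-2.2 -3.  -0.1] F H [-1.8 -3.3] tcp W [ 460.1 -108.8   50.7] tcp H [  5.  -64.6]
```

```bash
python3 -m creep '[[[-0.1,0.6,0],-0.01],[[-0.1,0.6,0],-0.01],[[0,0.6,0],-0.01],[[0,0,0],0],[[0,0,0],0]]'
python3 -c "from m import *;meas(4)"
```

```text
time_s: 30.92
eef_pos: [0.4599, -0.107, 0.0507]
eef_rot: [2.33, 2.107, 0.0]
contact_force: [-2.7, -1.2, -1.1]
gripper_width: 0.007
finger_force: 1.7
t 31.1 F W [-2.4 -2.7 -0.4] F H [-2. -3.] tcp W [ 460.  -107.    50.7] tcp H [  4.7 -62.8]
```

```bash
python3 -m creep '[[[0,0.6,0],-0.01],[[0,0.6,0],-0.01],[[0,0.6,0],-0.01],[[0,0,0],0],[[0,0,0],0]]'
python3 -c "from m import *;meas(4)"
```

```text
time_s: 31.75
eef_pos: [0.4599, -0.1052, 0.0507]
eef_rot: [-2.362, -2.072, -0.0]
contact_force: [-2.7, -4.2, 0.3]
gripper_width: 0.005
finger_force: 1.7
t 31.9 F W [-3.3 -2.9 -0.1] F H [-2.9 -3.3] tcp W [ 459.9 -105.2   50.7] tcp H [  4.3 -61.1]
```

```bash
python3 -m creep '[[[0,0.6,0],-0.01],[[0,0.6,0],-0.01],[[0,0.6,0],-0.01],[[0,0,0],0],[[0,0,0],0]]'
python3 -c "from m import *;meas(4)"
```

```text
time_s: 32.58
eef_pos: [0.4599, -0.1034, 0.0507]
eef_rot: [-2.393, -2.036, -0.0]
contact_force: [-2.7, -3.2, -0.2]
gripper_width: 0.007
finger_force: 1.7
t 32.8 F W [-2.6 -2.9  0.3] F H [-2.2 -3.3] tcp W [ 460.  -103.4   50.7] tcp H [  4.1 -59.2]
```

```bash
python3 -m creep '[[[-0.2,0.6,0],-0.01],[[-0.2,0.6,0],-0.01],[[-0.2,0.6,0],-0.01],[[0,0,0],0],[[0,0,0],0]]'
python3 -c "
from m import *
d=meas(4)
cv2.imwrite('pics/c4.png',cv2.resize(d['frame'][175:285,225:425,::-1],None,fx=4,fy=4,interpolation=cv2.INTER_CUBIC))"
```

```text
time_s: 33.4
eef_pos: [0.4596, -0.1017, 0.0508]
eef_rot: [2.423, 1.999, 0.001]
contact_force: [-1.3, -3.7, -1.5]
gripper_width: 0.007
finger_force: 1.8
t 33.6 F W [-0.9 -3.7 -1.8] F H [-0.4 -3.8] tcp W [ 459.6 -101.7   50.8] tcp H [  3.5 -57.6]
```

View pics/c4.png

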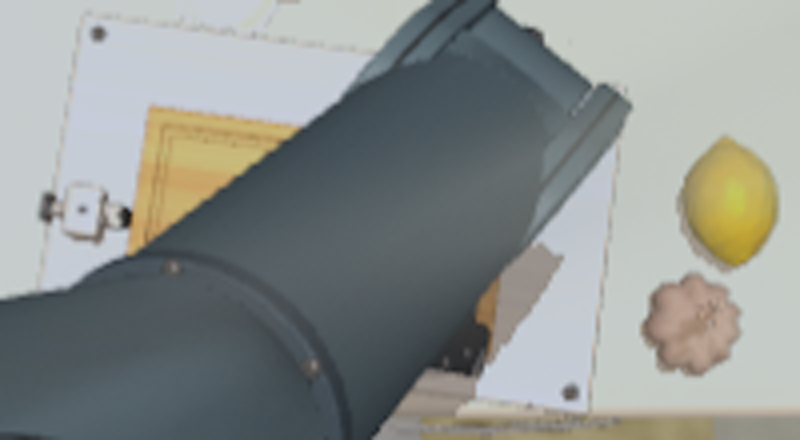

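The arm hides the clamp. The board is still on the stop at crop (130,215), so I'll continue by feel.

```bash
python3 -m creep '[[[0,0.6,0],-0.01],[[0,0.6,0],-0.01],[[0,0,0],0],[[0,0,0],0],[[0,0,0],0]]'
python3 -c "from m import *;meas(4)"
```

```text
time_s: 34.22
eef_pos: [0.4594, -0.1004, 0.0507]
eef_rot: [2.443, 1.975, 0.0]
contact_force: [-1.1, -4.0, -2.0]
gripper_width: 0.003
finger_force: 1.7
t 34.4 F W [ 0.1 -3.6 -1.5] F H [ 0.5 -3.5] tcp W [ 459.4 -100.4   50.8] tcp H [  3.2 -56.4]
```

```bash
python3 -m creep '[[[0,0.6,0],-0.01],[[0,0.6,0],-0.01],[[0,0,0],0],[[0,0,0],0],[[0,0,0],0]]'
python3 -c "from m import *;meas(4)"
```

```text
time_s: 35.05
eef_pos: [0.4593, -0.0993, 0.0507]
eef_rot: [2.463, 1.951, 0.0]
contact_force: [-0.9, -4.2, -0.6]
gripper_width: 0.007
finger_force: 2.0
t 35.2 F W [-0.6 -3.8 -0.5] F H [-0.1 -3.8] tcp W [459.2 -99.3  50.7] tcp H [  2.9 -55.3]
```

```bash
python3 -m creep '[[[0,0.5,0],-0.01],[[0,0.5,0],-0.01],[[0,0,0],0],[[0,0,0],0],[[0,0,0],0]]'
python3 -c "from m import *;meas(4)"
```

```text
time_s: 35.88
eef_pos: [0.4592, -0.0982, 0.0507]
eef_rot: [-2.482, -1.926, 0.0]
contact_force: [-0.9, -3.4, 0.9]
gripper_width: 0.004
finger_force: 2.1
t 36.1 F W [-1.2 -3.7  0.1] F H [-0.7 -3.8] tcp W [459.2 -98.2  50.7] tcp H [  2.6 -54.2]
```

```bash
python3 -m creep '[[[0,0.5,0],-0.01],[[0,0.5,0],-0.01],[[0,0,0],0],[[0,0,0],0],[[0,0,0],0]]'
python3 -c "from m import *;meas(4)"
```

```text
time_s: 36.7
eef_pos: [0.4591, -0.0972, 0.0507]
eef_rot: [-2.501, -1.901, 0.0]
contact_force: [-3.1, -3.4, 0.8]
gripper_width: 0.006
finger_force: 2.3
t 36.9 F W [-2.7 -4.1  1.1] F H [-2.1 -4.4] tcp W [459.1 -97.2  50.7] tcp H [  2.4 -53.2]
```

```bash
python3 -m creep '[[[-0.1,0.5,0],-0.01],[[-0.1,0.5,0],-0.01],[[0,0,0],0],[[0,0,0],0],[[0,0,0],0]]'
python3 -c "from m import *;meas(4)"
```

```text
time_s: 37.52
eef_pos: [0.459, -0.0963, 0.0507]
eef_rot: [-2.52, -1.876, 0.0]
contact_force: [-2.4, -4.1, 0.9]
gripper_width: 0.005
finger_force: 2.4
t 37.7 F W [-2.7 -4.3  0.6] F H [-2.1 -4.6] tcp W [459.  -96.3  50.7] tcp H [  2.2 -52.3]
```

```bash
python3 -m creep '[[[0,0.4,0],-0.005],[[0,0.4,0],-0.005],[[0,0,0],0],[[0,0,0],0],[[0,0,0],0]]'
python3 -c "from m import *;meas(5)"
```

```text
time_s: 38.35
eef_pos: [0.4589, -0.0955, 0.0507]
eef_rot: [-2.529, -1.863, 0.0]
contact_force: [-3.6, -4.2, 0.5]
gripper_width: 0.008
finger_force: 2.5
t 38.6 F W [-3.2 -4.1  0.8] F H [-2.6 -4.5] tcp W [458.9 -95.5  50.7] tcp H [  2.  -51.6]
```

```bash
python3 -m creep '[[[-0.1,0.5,0],-0.005],[[-0.1,0.5,0],-0.005],[[0,0,0],0],[[0,0,0],0],[[0,0,0],0]]'
python3 -c "from m import *;meas(5)"
```

```text
time_s: 39.22
eef_pos: [0.4589, -0.0946, 0.0507]
eef_rot: [2.539, 1.85, -0.0]
contact_force: [-2.2, -4.0, 0.5]
gripper_width: 0.004
finger_force: 2.5
t 39.5 F W [-2.7 -4.6  0.4] F H [-2.  -4.9] tcp W [458.9 -94.6  50.7] tcp H [  1.9 -50.7]
```

```bash
python3 -m creep '[[[-0.1,0.3,0],-0.005],[[-0.1,0.3,0],-0.005],[[0,0,0],0],[[0,0,0],0],[[0,0,0],0]]'
python3 -c "from m import *;meas(5)"
```

```text
time_s: 40.1
eef_pos: [0.4589, -0.0941, 0.0507]
eef_rot: [2.548, 1.837, 0.0]
contact_force: [-1.8, -5.4, 0.9]
gripper_width: 0.009
finger_force: 2.5
t 40.4 F W [-2.  -4.8 -0.1] F H [-1.3 -5. ] tcp W [458.9 -94.1  50.7] tcp H [  1.8 -50.1]
```

```bash
python3 -m creep '[[[0,0.4,0],-0.005],[[0,0.4,0],-0.005],[[0,0,0],0],[[0,0,0],0],[[0,0,0],0]]'
python3 -c "from m import *;meas(5)"
python3 -m creep '[[[0,-1,0],0],[[0,-2,0],0],[[0,-4,0],0],[[0,-6,0],0],[[0,0,0],0]]'
python3 -m creep '[[[0,0,25],0],[[0,0,45],0],[[0,0,45],0],[[0,0,45],0],[[-20,40,0],0]]'
python3 -m creep '[[[-20,45,0],0],[[-10,50,0],0],[[0,50,0],0],[[0,50,0],0],[[0,50,0],0]]'
python3 -c "
from m import *
d=meas(4);board(d)
cv2.imwrite('pics/c5.png',cv2.resize(d['frame'][175:285,225:425,::-1],None,fx=4,fy=4,interpolation=cv2.INTER_CUBIC))"
```

```text
time_s: 40.98
eef_pos: [0.4589, -0.0933, 0.0507]
eef_rot: [2.557, 1.825, 0.0]
contact_force: [-1.5, -4.1, -0.3]
gripper_width: 0.004
finger_force: 2.5
t 41.2 F W [-1.6 -4.6 -0.1] F H [-1.  -4.8] tcp W [458.9 -93.3  50.7] tcp H [  1.7 -49.4]
time_s: 41.85
eef_pos: [0.4588, -0.1067, 0.0508]
eef_rot: [2.558, 1.824, 0.0]
contact_force: [0.0, -0.3, -0.1]
gripper_width: 0.003
finger_force: 0.0
time_s: 42.48
eef_pos: [0.4416, -0.068, 0.2137]
eef_rot: [2.557, 1.816, 0.009]
contact_force: [-0.0, 1.5, -0.6]
gripper_width: 0.005
finger_force: 0.0
time_s: 43.1
eef_pos: [0.4083, 0.1807, 0.2109]
eef_rot: [-2.557, -1.825, -0.001]
contact_force: [0.3, -0.3, 0.8]
gripper_width: 0.007
finger_force: 0.0
t 43.3 F W [-0.2  1.   0.1] F H [-0.4  1. ] tcp W [408.4 179.2 210.6] tcp H [-85.9 213.5]
board H [[40.2, 117.4], [-73.0, 104.8], [-74.7, -86.8], [-70.5, -100.4], [2.6, -98.3], [26.8, -47.5], [-0.1, -43.9], [-8.1, -37.8], [2.0, -24.5], [36.0, -27.1], [43.6, -11.7]]
```

View pics/c5.png

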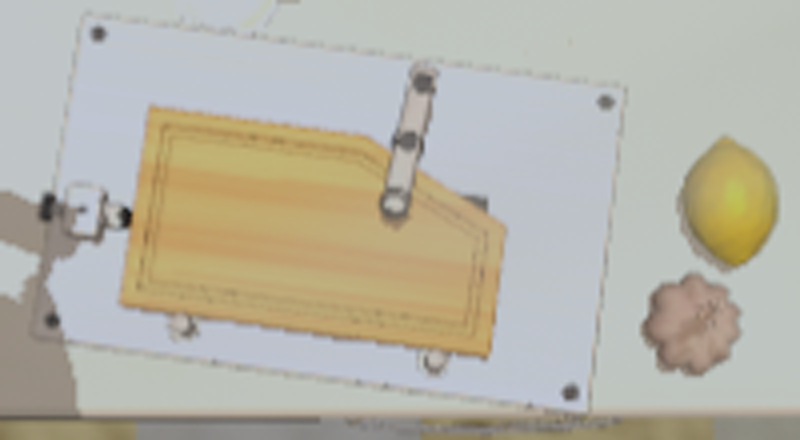

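The clamp arm now lies over the slanted corner with its knob at crop (395,203). The board bears on both pins and on the stop roller at (128,215). The lemon and garlic have not moved, and the arm is clear, so I'm handing in.

```bash
python3 -c "
from plant import job_done
print(job_done())"
```

```text
the job is handed in; nothing more can be done
None
```

The job is handed in at about 43 s: the board rests square on both pins and the end stop, the clamp roller nips the slanted corner with about 1.5 N above the free-swing knob force (about 2 N is called snug), no push went much above 10 N, and the arm is clear.

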